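# Trace the cam template with the hand stylus

## Task

Take the blue-handled stylus out of its grey stand and check the brass cam template on the tracer: from the template's right-hand end (seen from the robot's side of the tracer), run the stylus shaft along the whole curved front edge, pushing the red rider ahead of it to its far end stop. All the while the rider moves keep the stylus pressed on the edge so that the sprung carriage stays pushed back between 1 and 5 mm, then set the stylus back upright, fully down in its stand. Touch the tracer with nothing but the stylus and leave everything else on the bench alone.

Things in the scene. Friction and masses are not known exactly. Their poses are not given: they have to be found in the camera images.
- tracer: Contour tracer fixed to the bench, grey base plate 170 x 220 x 8 mm. Origin on the bench; x away from the robot at yaw 0, y left, z up. A brass cam template, z 28 to 38 mm, sits on a sprung carriage, its front edge facing -x. A guide rail (top z 25 mm) runs along y at x = -62 mm, rear side x = -54 mm; between rail and template only the rider's bar stands on the plate.
- edge_mid (a point): On the tracer at (0, 0, 33) mm. The template's rounded front edge, carriage at rest, template straight, as tracer y: x in mm: -85 to -55: 0; -20: -8 (top of the lobe); 22: +3 (bottom of the hollow); 55 to 85: -4; joined by smooth half-cosine waves. The template can stand askew (see pivot), so the true edge must be felt.
- pivot (a point): Pivot screw of the template, tracer (45, -62) mm, head top z 47 mm; a like clamp screw lies at (45, 62) mm. The template was clamped by hand and stays put, but stands askew about this screw by up to 0.20 rad either way. That angle is not measured: the far end of the edge can lie 24 mm nearer or farther in x than nominal.
- carriage (a joint): How far the sprung carriage with the template is pushed back along the tracer's +x, in m: 0 at rest, stop at 0.009. It springs back by itself; spring 1500 N/m with 1.5 N preload, so 1 mm takes 3 N, 3 mm 6 N and 5 mm 9 N along x.
- rider (a joint): Travel in m of the red rider along the tracer's +y: 0 at the start (right), 0.100 at its far end stop (left). Slides with about 0.7 N of friction and stays where it is left.
- rider_bar (a point): Top of the rider's red bar, on its centre line at tracer x = 0, z = 24 mm. The bar is 6 mm wide in y, spans tracer x -62 to +36 mm and z 10 to 24 mm, passing under the template. At rider 0 it lies at tracer y = -45 mm. The low part of the stylus shaft, standing on its -y (right) side, pushes it.
- start (a point): Where the trace begins: on the nominal front edge near its right end, tracer (0, -65, 33) mm, 20 mm right of the bar's centre line at rider 0. To trace, hold the stylus upright with its tip 12 to 18 mm above the bench: it then meets both bar and edge and clears the base plate, and the handle stays above the template.
- stylus: Loose hand stylus, 60 g, standing upright in its stand. Origin at the round tip of the steel shaft, z up along it: shaft 8 mm diameter from 0 to 40 mm, then a round blue handle with black rings, 18 mm diameter, from 40 to 90 mm. The 40 mm shoulder rests on the stand.
- stand: Grey stand block 56 x 56 x 44 mm fixed to the bench, origin at the centre of its underside, with one chamfered through hole of 13 mm diameter in the middle of its top. With the stylus fully down its tip is 4 mm above the bench. It stands left of the tracer, nearer or farther.
- swab_jar: clear jar of swabs, 58 mm across, 84 mm tall, also left of the tracer; bystander, origin at the centre of its underside
- date_stamp: hand stamp standing on its grey block, with brown knob, 26 x 44 x 62 mm, behind the tracer; bystander, origin at the centre of its underside
- loupe: black eye loupe, 36 mm across and tall; bystander, origin at the centre of its underside
- pen_blue: blue capped pen 142 mm long, lying on the right in front; bystander, origin at the middle of its underside
Mind the look-alikes: they are no part of the job. Leave any brown or green look-alike of the stand alone.

How it is judged (in metres and radians):
On the way, in this order (a step that is already met when the one before it is completed fails the run):
1. the stylus is out of its stand (z of stylus in the frame of stand above 0.05 m), for 0.1 s.
2. the stylus presses the template at its right-hand end, the rider still at the start (value of joint carriage above 0.0008 m and contact force between stylus and tracer above 0.5 N and value of joint rider below 0.015 m), for 0.1 s.
3. half of the edge traced, still pressed (value of joint rider above 0.05 m and value of joint carriage above 0.0006 m and contact force between stylus and tracer above 0.5 N), for 0.1 s.
4. the rider is at its far end, the stylus still pressed on the edge (value of joint rider above 0.095 m and value of joint carriage above 0.0006 m and contact force between stylus and tracer above 0.5 N), for 0.1 s.
At the end, for the whole second after the job is handed in: The rider stands at its far end stop (within 5 mm), the carriage has sprung back (under 0.8 mm), and the stylus is at rest in its stand: upright within 7 degrees, its tip within 5 mm of the hole's axis and at most 3 mm short of fully down (value of joint rider above 0.095 m and value of joint carriage below 0.0008 m and horizontal distance between stylus and stand below 0.005 m and z of stylus in the frame of stand below 0.007 m and angle between stylus's own z axis and vertical below 0.12 rad and linear speed of stylus below 0.02 m/s); the robot touches nothing.
It fails at once if the rider moves while the stylus is off the edge (carriage pushed back less than 0.6 mm) (velocity of joint rider above 0.006 m/s and value of joint carriage below 0.0006 m).
It fails at once if the template is pressed too hard (carriage pushed back more than 5.5 mm) (value of joint carriage above 0.0055 m).
It fails at once if fingers or arm touch the tracer (contact force between any of the fingers, the arm and tracer above 0.5 N).
It fails at once if a bystander (swab jar, hand stamp, loupe, pen) is pushed more than 15 mm or a standing one tipped (distance of any of swab_jar, date_stamp, loupe, pen_blue from where it was at the start of the episode above 0.015 m or angle between any of swab_jar, date_stamp, loupe's own z axis and vertical above 0.4 rad).
It also fails if it takes over 72 s, if anything falls off the work surface, if the arm or the gripper's body presses on something with over 40 N, if the wrist force passes 120 N, or if a joint passes its speed limit or range.

## Robot

A 7-joint arm with a two-finger parallel gripper is mounted at the origin on a cart in front of the work surface, level with it; the furniture and walls round the work are solid. World frame = base frame: x ahead of the robot, y to its left, z up, the work surface at z = 0. Lengths are in mm, angles in rad, forces in N, time in s.
With the tool pointing down it reaches from about 350 to 900 mm from the base axis. Payload 8.1 kg.
Tool frame: the origin (TCP) lies at the very end of the fingers, on their centre line; the grasp point (between the pads) lies 19 mm behind it; z points along the fingers, y is the line along which they close (so a half turn about z gives the same grasp; the last joint's range is limited). The gripper opens to 92 mm and grips with 3 to 60 N. Pads are 19 mm wide; open, the fingers measure 130 mm over their backs; the gripper's body (75 mm by 190 mm) begins 47 mm behind the grasp point.
Start: joints at [1.047, 0.434, 0.025, 1.573, -0.012, 1.134, -0.075], TCP at [255.286, -570.5, 226.742] pointing down, gripper open.
Joint ranges: [-2.62, 2.62], [-0.44, 2.09], [-1.27, 1.32], [0.08, 2.57], [-1.32, 4.46], [0.12, 2], [-2.74, 2.74]. Speed limits (rad/s): [2.22, 2.22, 3.01, 3.01, 3.14, 3.14, 3.14].

## Interface

Orientations are given as a 3x3 rotation matrix whose columns are the frame's x, y, z axes.
In Python, from rig import arm, optics, job gives the robot as it stands. The module is installed in compiled form; this text tells all that it offers.
- The arm moves only by the tool play_rows, never from a script. Its argument "motion" is a list of rows, each a list of 6 numbers: the shift along the tool's x, y, z in mm, then the turn, a rotation vector about the tool's x, y, z in rad. A call has 1 to 5 rows; each row is the pose to reach, as a shift and turn from the pose commanded when the call began, along the tool's axes at that moment; what a row does not reach only later rows make up. A row lasts 1/10 s, in which the tool goes at most 50 mm and 8.59 degrees, less where a joint would pass 70% of its speed; a pose out of reach is approached as far as the arm can. A call with a gripper value outside its range is refused whole. "grip" is the finger opening in mm, from 0 to 91.8, set as the call begins (left out, the last holds). The fingers move at their own pace and stop on an object; the grip force is fixed at half the most. Time passes only in rows, so rows that repeat a pose let the fingers close. It gives the time, the measured TCP pose, the force, the opening and the grip force at its end, in the units of the state.
- arm.sense(): the state, without advancing time (a new reading comes with each control period).
- optics.get_image(name): name is "side" or "top" or "wrist"; returns the picture (400x640x3 uint8, red, green, blue); there is no depth.
- optics.calibration(name): a dict with "vertical_fov" (degrees; the focal length in pixels is half the picture's height over the tangent of half this angle, whatever the lens; pixels are square), "cx", "cy" (the principal point, pixels), "k1" (the pictures are not rectified: a ray, as slopes to the right and down, at radius r is drawn at 1 + k1 r^2 times it, then the intrinsics apply), "R" (3x3) and "t" (3): a world point X has camera coordinates R X + t. Camera axes: x right, y down, z forward; pixel columns grow to the right and rows downward; lengths in mm; the calibration is good to about 2 mm. A picture is of the moment at which its call begins: read the wrist's pose just before it. calibration takes no time and is no camera call; for the wrist camera it gives the pose at the moment of the call.
- job.finish_job(): hands the job in; it is judged then, once.
The state is a dict: "t": time; "q": joint angles; "dq": joint speeds; "joint_torque": joint torques, N m; "eef_pos": TCP position; "ee_rot": TCP orientation; "ft_force": force on the tool from outside, world axes, zero at the start; "torque": the same for the moment, N m; "finger_gap": finger opening in mm; "grasp_force": force on a finger pad.
Only numpy, scipy, OpenCV 4.12 (cv2) and the standard library are available. Lean on these libraries where they do the work, as an engineer would, in place of code of your own. Each camera call takes 0.05 s, during which the arm holds its last target. There are 200 camera calls.

## Working session

There is one attempt and no reset: what is moved stays moved. The work goes in short steps, Python scripts to look and compute and a tool call to move; the robot and the scene stay as the last step left them, time stands still between calls to the robot, and variables do not carry over. Pictures are saved under pics/ and viewed, at most 10 in all, crops included, and the job is handed in when it is done.

Besides the shell and the picture viewer there is one more tool, called after "Request:" as a command line: name --pt "numbers of a row" for each row, then --argument value for the rest. play_rows: Moves the arm, as the interface text tells. Its arguments: {"type":"object","properties":{"motion":{"type":"array","items":{"type":"array","items":{"type":"number"}}},"grip":{"type":"number"}},"required":["motion"]}

```bash
mkdir -p pics && cat > h.py <<'E'
import numpy as np, cv2
from rig import arm, optics, job
def snap(n,f):
    im=optics.get_image(n); cv2.imwrite('pics/'+f,im[:,:,::-1]); return im
def ray(n,u,v,c=None):
    c=c or optics.calibration(n); f=200/np.tan(np.radians(c['vertical_fov'])/2)
    d=np.array([(u-c['cx'])/f,(v-c['cy'])/f]); x=d.copy()
    for _ in range(30): x=d/(1+c['k1']*(x@x))
    R=np.array(c['R']);t=np.array(c['t'])
    return -R.T@t, R.T@np.array([x[0],x[1],1])
def at(n,u,v,z,c=None):
    o,d=ray(n,u,v,c); return o+d*(z-o[2])/d[2]
def proj(n,X,c=None):
    c=c or optics.calibration(n); f=200/np.tan(np.radians(c['vertical_fov'])/2)
    p=np.array(c['R'])@np.array(X,float)+np.array(c['t']); x=p[:2]/p[2]; x=x*(1+c['k1']*(x@x))
    return x*f+[c['cx'],c['cy']]
E
python3 - <<'E'
from h import *
snap('top','t0.png'); snap('side','s0.png')
s=arm.sense(); print(s['t'],s['eef_pos'],np.round(s['ee_rot'],3),s['ft_force'])
for n in('top','side'): print(optics.calibration(n))
E
```

```text
0.1 [ 255.06842888 -570.09682788  226.03628057] [[ 0.913  0.408 -0.001]
 [ 0.408 -0.913  0.001]
 [-0.    -0.001 -1.   ]] [ 0.12935745  0.26551956 -0.30788809]
{'vertical_fov': 55.377091415184836, 'cx': 317.76718156436544, 'cy': 198.16339698799848, 'k1': -0.026904115113987794, 'R': array([[-3.01087576e-03, -9.99994962e-01, -1.00518102e-03],
       [-9.87882548e-01,  3.13038308e-03, -1.55171750e-01],
       [ 1.55174114e-01,  5.25797929e-04, -9.87886996e-01]]), 't': array([  38.33510727,  507.6378088 , 1165.31159343])}
{'vertical_fov': 42.395265926713826, 'cx': 323.99685356461254, 'cy': 207.0110210890825, 'k1': -0.04655552594516591, 'R': array([[ 0.99903976,  0.04378047,  0.00168179],
       [ 0.02195647, -0.46707519, -0.88394496],
       [-0.037914  ,  0.88313308, -0.46758795]]), 't': array([-508.2766646 ,   71.85179436, 1426.39286857])}
```

View pics/t0.png

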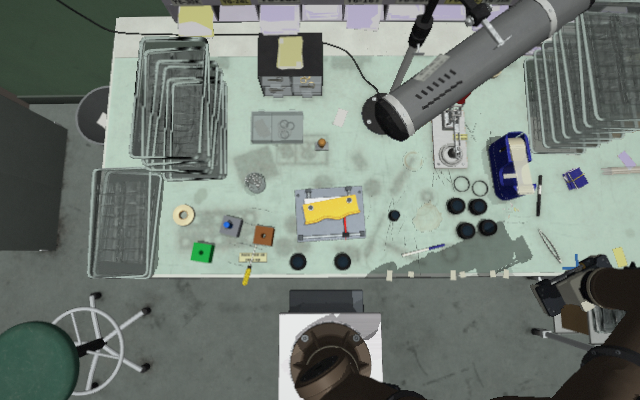

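View pics/s0.png

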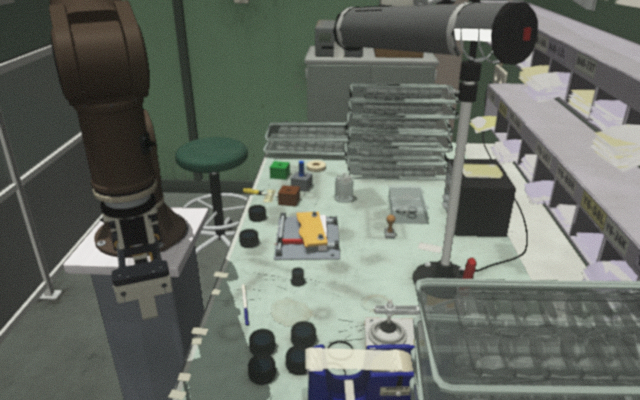

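```bash
python3 - <<'E'
from h import *
im=cv2.imread('pics/t0.png')[165:275,185:385]; cv2.imwrite('pics/c0.png',cv2.resize(im,None,fx=4,fy=4,interpolation=cv2.INTER_CUBIC))
print('stand',at('top',231,225,66), 'tracer',at('top',331,213,8),'mag')
s=arm.sense();c=optics.calibration('wrist');R=np.array(s['ee_rot']);Rc=np.array(c['R']);
print(s['q']); print('cam in tool',R.T@(-Rc.T@c['t']-s['eef_pos']), np.round(R.T@Rc.T,3),c['vertical_fov'])
E
```

```text
stand [421.24623927 302.7761701   66.        ] tracer [464.13987635  -5.75936095   8.        ] mag
[ 1.04740069  0.43514808  0.02496814  1.57398119 -0.01156708  1.13399502
 -0.07508823]
cam in tool [  66.69355062   -0.28604828 -158.20188342] [[ 0.001 -0.969 -0.249]
 [ 1.     0.001 -0.   ]
 [ 0.    -0.249  0.969]] 71.65969928374977
```

View pics/c0.png

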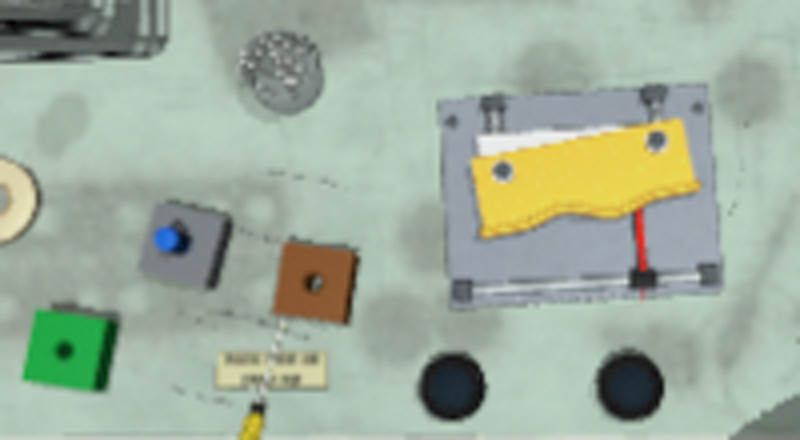

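Request:
play_rows --pt "419 -426 -14 0 0 -1.15" --pt "419 -426 -14 0 0 -1.15" --pt "419 -426 -14 0 0 -1.15" --pt "419 -426 -14 0 0 -1.15" --pt "419 -426 -14 0 0 -1.15" --grip 46

```text
t: 0.6
eef_pos: [342.6, -334.2, 232.5]
ee_rot: [[0.384, 0.923, -0.0], [0.923, -0.384, -0.0], [-0.0, -0.0, -1.0]]
ft_force: [0.8, 0.5, 0.0]
finger_gap: 56.6
grasp_force: 0.0
```

Request:
play_rows --pt "345 -13 -6 0 0 -0.45" --pt "345 -13 -6 0 0 -0.45" --pt "345 -13 -6 0 0 -0.45" --pt "345 -13 -6 0 0 -0.45" --pt "345 -13 -6 0 0 -0.45"

```text
t: 1.1
eef_pos: [431.2, -100.8, 237.0]
ee_rot: [[-0.05, 0.999, 0.0], [0.999, 0.05, -0.0], [-0.0, 0.0, -1.0]]
ft_force: [0.9, -0.1, 0.2]
finger_gap: 45.9
grasp_force: 0.0
```

```bash
python3 - <<'E'
from h import *
s=arm.sense(); print(s['t'],s['eef_pos'],np.round(s['ee_rot'],3),s['q'])
E
```

```text
1.1 [ 431.17396487 -100.75166808  236.97376451] [[-0.05   0.999  0.   ]
 [ 0.999  0.05  -0.   ]
 [-0.     0.    -1.   ]] [ 0.53368741  0.16735175 -0.48101461  1.94584327  0.08942016  1.04877212
  0.06349514]
```

Request:
play_rows --pt "45 25 0 0 0 0" --pt "75 25 0 0 0 0" --pt "75 25 0 0 0 0" --pt "75 25 0 0 0 0"

```text
t: 1.5
eef_pos: [452.0, -26.1, 236.7]
ee_rot: [[-0.052, 0.999, -0.001], [0.999, 0.052, -0.0], [-0.0, -0.001, -1.0]]
ft_force: [0.2, 0.6, 0.1]
finger_gap: 45.9
grasp_force: 0.0
```

```bash
python3 - <<'E'
from h import *
import json
c=optics.calibration('wrist'); im=snap('wrist','w1.png'); s=arm.sense()
json.dump({k:np.array(v).tolist() for k,v in c.items()},open('c1.json','w'))
print(s['t'],s['eef_pos'])
E
```

```text
1.55 [451.98406366 -27.19012241 236.64241401]
```

View pics/w1.png

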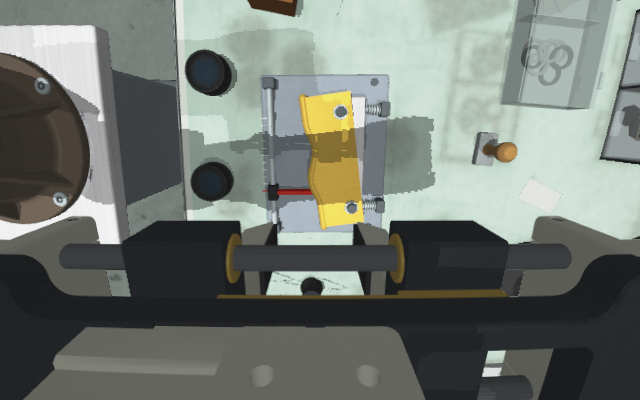

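```bash
cat > fit.py <<'E'
from h import *
import json
from scipy.optimize import least_squares
c1=json.load(open('c1.json')); ct=optics.calibration('top')
cr=lambda u,v:(185+(u-1.5)/4,165+(v-1.5)/4)
B=[(85,110,8),(85,-110,8),(-85,-110,8),(-85,110,8)]
obs=[(ct,cr(*p),b) for p,b in zip([(437,100),(710,85),(722,290),(452,307)],B)]
obs+=[(c1,(387,75),B[0]),(c1,(262,75),B[3]),(c1,(352,207.5),(45,-62,47)),(ct,cr(657,140),(45,-62,47))]
def T(p,b): 
    c,s=np.cos(p[2]),np.sin(p[2]); return np.array([p[0]+c*b[0]-s*b[1],p[1]+s*b[0]+c*b[1],b[2]])
w=lambda c:3 if c is ct else 1.6
f=lambda p:np.concatenate([(proj('',T(p,b),c)-o)*w(c) for c,o,b in obs])
r=least_squares(f,[464,-6,.05]); print(r.x); print(np.round(r.fun.reshape(-1,2),1))
a=at('',352,207.5,47,c1);b=at('',341,111,47,c1);print('screws',a,b,np.linalg.norm(a-b),'skew',np.arctan2(-(b-a)[0],(b-a)[1])-r.x[2])
a=at('',*cr(657,140),47,ct);b=at('',*cr(502,171),47,ct);print('top',a,b,np.linalg.norm(a-b),np.arctan2(-(b-a)[0],(b-a)[1])-r.x[2])
for u,v,c in[(294,191,c1),(*cr(640,225),ct)]:
    d=at('',u,v,24,c)-[*r.x[:2],0]; print('bar y',-np.sin(r.x[2])*d[0]+np.cos(r.x[2])*d[1])
print('stand/jar', at('',*cr(170,238),92,ct), at('',*cr(283,70),60,ct))
E
python3 fit.py
```

```text
[ 4.60701757e+02 -1.73617380e+00  4.22560249e-02]
[[ 2.6  0.1]
 [ 0.   2.3]
 [ 1.1  5.4]
 [-2.9  2.1]
 [ 2.2 -0.2]
 [-6.  -2.7]
 [ 6.8  3. ]
 [ 0.7 -6.3]]
screws [502.50731831 -59.54008448  47.        ] [479.03124919  60.52664662  47.        ] 122.34028665566159 skew 0.15083314350834043
top [501.64263069 -60.91451107  47.        ] [477.4860542   60.77263843  47.        ] 124.06168844394817 0.1537100733961012
bar y -43.49805991046797
bar y -45.46862434717555
stand/jar [421.65342788 308.54859253  92.        ] [556.00904197 231.95875366  60.        ]
```

Request:
play_rows --pt "50 -4 0 0 0 0" --pt "100 -8 0 0 0 0" --pt "150 -12 0 0 0 0" --pt "200 -15 0 0 0 0" --pt "240 -18 0 0 0 0"

```text
t: 2.05
eef_pos: [422.4, 213.3, 237.0]
ee_rot: [[-0.048, 0.999, 0.001], [0.999, 0.048, -0.0], [-0.0, 0.001, -1.0]]
ft_force: [1.1, 0.6, -0.6]
finger_gap: 46.4
grasp_force: 0.0
```

```bash
python3 - <<'E'
from h import *
import json
arm.sense(); optics.get_image('wrist')
c=optics.calibration('wrist'); im=snap('wrist','w2.png'); s=arm.sense()
json.dump({k:np.array(v).tolist() for k,v in c.items()},open('c2.json','w'))
print(s['t'],s['eef_pos'],s['dq'],s['q'])
cv2.imwrite('pics/w2c.png',cv2.resize(im[:240,200:520,::-1],None,fx=2.4,fy=2.4,interpolation=cv2.INTER_CUBIC))
E
```

```text
2.15 [421.43546293 216.86712099 237.26706872] [ 0.0661955  -0.01728466  0.07320712  0.0305158   0.00774659  0.01272762
  0.09734894] [-0.01547851  0.25343085 -0.68580864  1.87064192  0.17885213  1.07789251
 -0.71515254]
```

View pics/w2c.png

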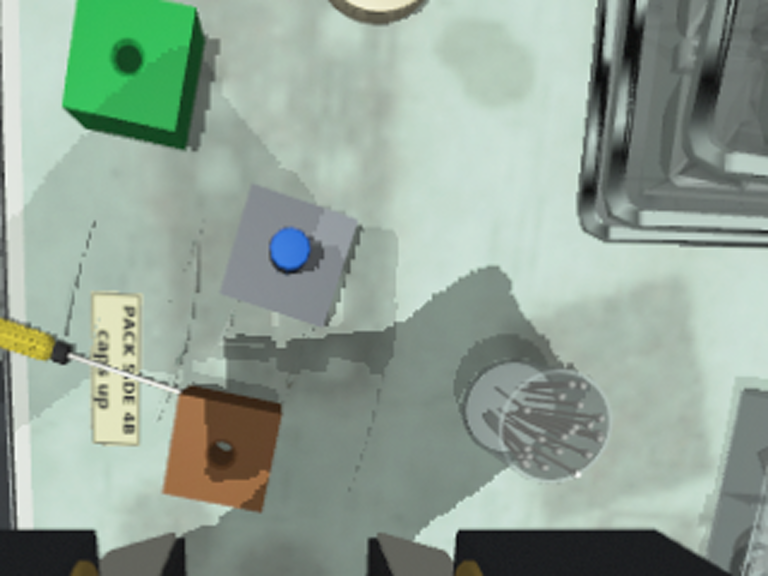

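```bash
python3 - <<'E'
from h import *
import json
c=json.load(open('c2.json'))
k=lambda u,v:(200+(u-.7)/2.4,(v-.7)/2.4)
print('sty',at('',*k(289,248),93,c))
P=[at('',*k(*p),44,c) for p in[(253,186),(358,225),(326,325),(221,292)]]
print(np.round(P,1),np.mean(P,0),[np.linalg.norm(P[i]-P[i-1]) for i in range(4)])
print(arm.sense()['eef_pos'])
E
```

```text
sty [421.58750019 311.79026291  93.        ]
[[402.7 344.4  44. ]
 [456.2 329.   44. ]
 [443.7 278.9  44. ]
 [388.8 292.5  44. ]] [422.85531391 311.19617626  44.        ] [np.float64(53.7487537748438), np.float64(55.67643694200626), np.float64(51.58413837196537), np.float64(56.564181184463074)]
[421.43546293 216.86712099 237.26706872]
```

Request:
play_rows --pt "45 2.5 30 0 0 0" --pt "90 5 70 0 0 0" --pt "94.5 5 110 0 0 0" --pt "94.5 5 120 0 0 0" --pt "94.5 5 120 0 0 0"

```text
t: 2.65
eef_pos: [422.5, 304.2, 115.1]
ee_rot: [[-0.048, 0.999, -0.003], [0.999, 0.048, -0.004], [-0.004, -0.004, -1.0]]
ft_force: [0.9, -0.4, 0.1]
finger_gap: 46.1
grasp_force: 0.0
```

```bash
python3 - <<'E'
from h import *
im=snap('wrist','w3.png');snap('side','s3.png');s=arm.sense();print(s['t'],s['eef_pos'],s['ft_force'],s['finger_gap'])
b=cv2.inRange(cv2.cvtColor(im,cv2.COLOR_RGB2HSV),(105,120,60),(125,255,255)); n,l,st,ce=cv2.connectedComponentsWithStats(b)
for i in range(1,n):
    if st[i,4]>150: print(st[i],ce[i],at('wrist',*ce[i],94))
E
```

```text
2.75 [423.99769589 305.52679747 118.00010702] [0.34348453 0.16298598 0.80436645] 46.14745723921247
[302 195  26  33 612] [314.63071895 212.61437908] [423.57190717 314.80571928  94.        ]
```

```bash
python3 - <<'E'
from h import *
s=arm.sense();print(s['eef_pos'],at('wrist',314.8,214.5,94))
R=np.array(s['ee_rot']);print(R.T@([422.8,312,51.5]-s['eef_pos']))
im=cv2.imread('pics/w3.png')[130:290,210:430]; cv2.imwrite('pics/w3c.png',cv2.resize(im,None,fx=3,fy=3))
E
```

```text
[423.99769589 305.52679747 118.00010702] [423.75414054 313.44999507  94.        ]
[ 6.55985311 -0.95651754 66.49552211]
```

View pics/w3c.png

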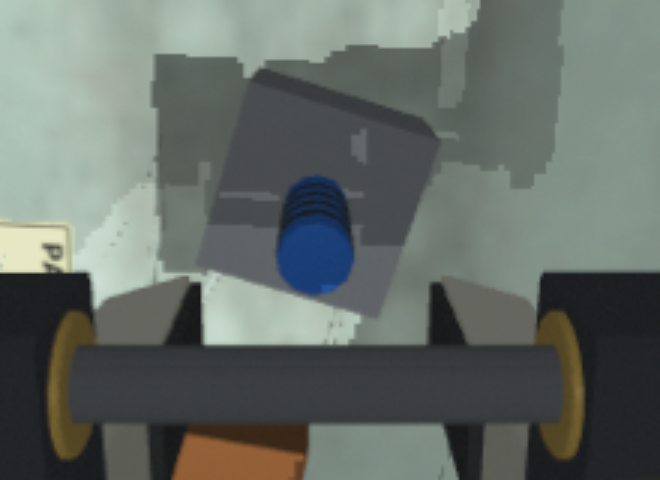

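Request:
play_rows --pt "6 -1 20 0 0 0" --pt "6.5 -1 45 0 0 0" --pt "6.5 -1 66 0 0 0" --pt "6.5 -1 66 0 0 0" --pt "6.5 -1 66 0 0 0"

```text
t: 3.25
eef_pos: [422.6, 313.2, 52.7]
ee_rot: [[-0.048, 0.999, 0.002], [0.999, 0.048, 0.001], [0.001, 0.002, -1.0]]
ft_force: [-0.5, -0.2, 0.6]
finger_gap: 46.1
grasp_force: 0.0
```

Request:
play_rows --pt "0 0 0 0 0 0" --pt "0 0 0 0 0 0" --pt "0 0 0 0 0 0" --pt "0 0 0 0 0 0" --pt "0 0 0 0 0 0" --grip 10

```text
t: 3.75
eef_pos: [421.5, 313.6, 51.3]
ee_rot: [[-0.05, 0.999, 0.001], [0.999, 0.05, 0.0], [0.0, 0.001, -1.0]]
ft_force: [-0.5, -0.7, 5.6]
finger_gap: 17.3
grasp_force: 30.0
```

Request:
play_rows --pt "0 0 0 0 0 0" --pt "0 0 -25 0 0 0" --pt "0 0 -60 0 0 0" --pt "0 0 -60 0 0 0" --pt "0 0 -60 0 0 0"

```text
t: 4.25
eef_pos: [421.6, 313.6, 111.3]
ee_rot: [[-0.05, 0.999, 0.001], [0.999, 0.05, 0.001], [0.0, 0.001, -1.0]]
ft_force: [0.1, -0.3, 0.2]
finger_gap: 17.3
grasp_force: 30.0
```

```bash
python3 - <<'E'
from h import *
s=arm.sense();print(s['t'],s['eef_pos'],s['ft_force'],s['torque'],s['q'])
optics.get_image('wrist');s=arm.sense();print(s['t'],s['eef_pos'],s['ft_force'])
E
```

```text
4.25 [421.63741445 313.59750368 111.26307948] [ 0.11577491 -0.2674966   0.18579235] [-0.00655305 -0.0824599  -0.03176031] [-0.27255318  0.48713966 -0.63313278  1.91204302  0.37461303  0.86045695
 -1.04887432]
4.3 [421.16829901 313.04650452 110.42615607] [-1.40064462  0.88688308 -1.04330636]
```

Request:
play_rows --pt "-50 -1 0 0 0 0" --pt "-100 -2 0 0 0 0" --pt "-150 -3 0 0 0 0" --pt "-200 -4 0 0 0 0" --pt "-240 -5 0 0 0 0"

```text
t: 4.8
eef_pos: [427.0, 70.2, 109.7]
ee_rot: [[-0.048, 0.999, -0.003], [0.999, 0.048, -0.001], [-0.001, -0.003, -1.0]]
ft_force: [1.5, -0.1, -1.2]
finger_gap: 17.5
grasp_force: 30.0
```

Request:
play_rows --pt "-50 0 0 0 0 0" --pt "-100 -1 0 0 0 0" --pt "-135 -2 0 0 0 0" --pt "-147 -2 0 0 0 0" --pt "-147 -2 0 0 0 0"

```text
t: 5.3
eef_pos: [432.8, -75.1, 109.9]
ee_rot: [[-0.046, 0.999, -0.002], [0.999, 0.046, 0.0], [0.0, -0.002, -1.0]]
ft_force: [0.0, 2.0, -1.7]
finger_gap: 17.3
grasp_force: 30.0
```

```bash
cat > tr.py <<'E'
from h import *
P=np.array([460.7,-1.74,.0423])
def tr(s=None,verbose=1):
    s=s or arm.sense(); c,n=np.cos(P[2]),np.sin(P[2]); M=np.array([[c,n],[-n,c]])
    d=M@(np.array(s['eef_pos'][:2])-P[:2]); f=M@np.array(s['ft_force'][:2])
    if verbose: print('t',s['t'],'tr',np.round(d,2),'z',round(s['eef_pos'][2],2),'F',np.round(f,2),round(s['ft_force'][2],2),'tq',np.round(s['torque'],2))
    return d,f
def edge(y,sk):   # edge x in tracer frame, skewed
    yl=np.linspace(-85,85,1701); k=[(-85,0),(-55,0),(-20,-8),(22,3),(55,-4),(85,-4)]
    x=np.zeros_like(yl)
    for (a,p),(b,q) in zip(k,k[1:]):
        m=(yl>=a)&(yl<=b); x[m]=p+(q-p)*(1-np.cos(np.pi*(yl[m]-a)/(b-a)))/2
    c,s=np.cos(sk),np.sin(sk); X=45+c*(x-45)-s*(yl+62); Y=-62+s*(x-45)+c*(yl+62)
    return X,Y
def centre(y,sk,r=4): # x of shaft centre touching, at tracer y
    X,Y=edge(0,sk); m=abs(Y-y)<r; return np.min(X[m]-np.sqrt(r*r-(Y[m]-y)**2))
E
python3 - <<'E'
from tr import *
tr(); optics.get_image('wrist'); tr(); snap('wrist','w4.png'); tr()
print(arm.sense()['ee_rot'])
for sk in(.1,.15,.2): print(sk,[(y,round(float(centre(y,sk)),1)) for y in range(-75,51,5)])
E
```

```text
t 5.3 tr [-31.01 -72.1 ] z 109.89 F [0.09 2.02] -1.73 tq [ 0.03 -0.07  0.01]
t 5.35 tr [-30.59 -70.23] z 110.2 F [-0.18  0.39] -0.02 tq [ 0.04 -0.06  0.03]
t 5.4 tr [-30.31 -69.15] z 110.43 F [-0.09 -0.18] -0.74 tq [ 0.02 -0.09  0.01]
[[-5.07267281e-02  9.98712176e-01 -8.87912550e-04]
 [ 9.98712061e-01  5.07275801e-02  9.64859261e-04]
 [ 1.00865835e-03 -8.37824820e-04 -9.99999140e-01]]
0.1 [(-75, -2.9), (-70, -3.4), (-65, -3.9), (-60, -4.4), (-55, -5.4), (-50, -7.2), (-45, -9.4), (-40, -11.8), (-35, -13.8), (-30, -15.3), (-25, -16.0), (-20, -16.0), (-15, -15.5), (-10, -14.4), (-5, -13.0), (0, -11.5), (5, -10.2), (10, -9.3), (15, -9.0), (20, -9.6), (25, -11.1), (30, -13.1), (35, -15.4), (40, -17.3), (45, -18.8), (50, -19.5)]
0.15 [(-75, -2.6), (-70, -3.3), (-65, -4.1), (-60, -5.0), (-55, -6.6), (-50, -9.0), (-45, -11.7), (-40, -14.2), (-35, -16.2), (-30, -17.5), (-25, -18.0), (-20, -17.9), (-15, -17.3), (-10, -16.3), (-5, -15.1), (0, -13.9), (5, -13.0), (10, -12.7), (15, -13.2), (20, -14.5), (25, -16.7), (30, -19.2), (35, -21.6), (40, -23.5), (45, -24.8), (50, -25.5)]
0.2 [(-75, -2.4), (-70, -3.4), (-65, -4.4), (-60, -5.9), (-55, -8.3), (-50, -11.2), (-45, -14.1), (-40, -16.7), (-35, -18.5), (-30, -19.6), (-25, -20.0), (-20, -19.7), (-15, -19.1), (-10, -18.2), (-5, -17.3), (0, -16.5), (5, -16.2), (10, -16.6), (15, -17.8), (20, -20.0), (25, -22.8), (30, -25.6), (35, -28.0), (40, -29.7), (45, -30.8), (50, -31.8)]
```

```bash
python3 - <<'E'
from h import *
import json
c=optics.calibration('wrist');json.dump({k:np.array(v).tolist() for k,v in c.items()},open('c4.json','w'))
im=cv2.imread('pics/w4.png')[20:270,180:500]; cv2.imwrite('pics/w4c.png',cv2.resize(im,None,fx=2.4,fy=2.4,interpolation=cv2.INTER_CUBIC))
E
```

```text
(no output)
```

View pics/w4c.png

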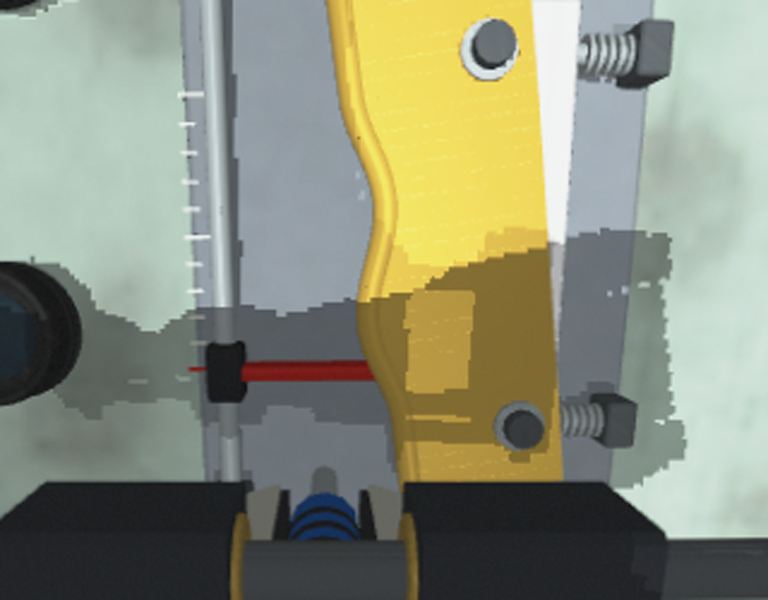

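```bash
cat > fit2.py <<'E'
from tr import *
import json
from scipy.optimize import least_squares
c=json.load(open('c4.json')); k=lambda u,v:(180+(u-.7)/2.4,20+(v-.7)/2.4)
E=[at('',*k(*p),33,c)[:2] for p in[(331,3),(343,70),(360,140),(378,200),(371,260),(359,305),(372,360),(394,420),(402,470)]]
piv=at('',*k(522,427),47,c)[:2]; cl=at('',*k(494,44),47,c)[:2]; bar=at('',*k(310,371),24,c)[:2]
pl=[at('',*k(181,3),8,c)[:2],at('',*k(207,470),8,c)[:2]]
loc=lambda p,w:np.array([[np.cos(p[2]),np.sin(p[2])],[-np.sin(p[2]),np.cos(p[2])]])@(w-p[:2])
def f(p,full=0):
    r=[]; a=loc(p,piv)-[45,-62]; r+=list(a)
    s=p[3]; b=loc(p,cl)-[45-124*np.sin(s),-62+124*np.cos(s)]; r+=list(b)
    r+=[loc(p,bar)[1]+45]; r+=[loc(p,q)[0]+85 for q in pl]
    X,Y=edge(0,s)
    for e in E:
        q=loc(p,e); r.append(np.min(np.hypot(X-q[0],Y-q[1]))*np.sign(q[0]-np.interp(q[1],Y,X)))
    return np.array(r)
r=least_squares(f,[*P,.15]);print(r.x,np.round(r.fun,1))
print('tip seen',at('',*k(323,477),64,c), np.linalg.norm(piv-cl))
E
python3 fit2.py
```

```text
[4.59449940e+02 5.52982366e-01 2.89556724e-02 1.81675677e-01] [-5.1  1.6 -2.  -0.5 -1.5  2.7  8.9  0.7  1.3  1.4 -0.2 -1.  -2.  -0.6
 -2.1 -1.8]
tip seen [433.15531127 -74.63063995  64.        ] 121.45984256318266
```

```bash
sed -i 's/^pl=.*/pl=[at("",*k(217,20),25,c)[:2],at("",*k(229,430),25,c)[:2]]/; s/\[0\]+85 for/[0]+62 for/' fit2.py && python3 fit2.py
```

```text
[4.55647294e+02 1.99988959e-02 4.91131306e-02 1.39868405e-01] [-2.5  1.1 -2.1 -1.4 -0.5  0.3  0.1 -0.2  1.   1.   0.4  0.7 -0.2  0.5
  0.1  1. ]
tip seen [433.15531127 -74.63063995  64.        ] 121.45984256318266
```

Request:
play_rows --pt "0 0 25 0 0 0" --pt "0 0 42 0 0 0" --pt "0 0 48 0 0 0" --pt "0 0 48 0 0 0" --pt "0 0 48 0 0 0"

```text
t: 5.9
eef_pos: [434.0, -72.4, 63.4]
ee_rot: [[-0.052, 0.999, 0.0], [0.999, 0.052, 0.0], [0.0, 0.0, -1.0]]
ft_force: [-0.1, -0.1, -1.0]
finger_gap: 17.4
grasp_force: 30.0
```

```bash
sed -i 's/^P=.*/P=np.array([455.65,.02,.0491])/' tr.py && python3 - <<'E'
from tr import *
tr()
print([(y,round(float(centre(y,.14)),1)) for y in range(-75,52,5)])
E
```

```text
t 5.9 tr [-25.14 -71.28] z 63.4 F [-0.07 -0.1 ] -1.05 tq [ 0.01 -0.11 -0.02]
[(-75, -2.7), (-70, -3.4), (-65, -4.1), (-60, -4.8), (-55, -6.4), (-50, -8.6), (-45, -11.2), (-40, -13.7), (-35, -15.7), (-30, -17.0), (-25, -17.6), (-20, -17.5), (-15, -16.9), (-10, -15.9), (-5, -14.6), (0, -13.4), (5, -12.4), (10, -12.0), (15, -12.3), (20, -13.5), (25, -15.5), (30, -18.0), (35, -20.3), (40, -22.3), (45, -23.6), (50, -24.3)]
```

Request:
play_rows --pt "3 8 0 0 0 0" --pt "6 15 0 0 0 0" --pt "6 17 0 0 0 0" --pt "6 17 0 0 0 0" --pt "6 17 0 0 0 0"

```text
t: 6.4
eef_pos: [450.2, -66.6, 62.9]
ee_rot: [[-0.05, 0.999, -0.0], [0.999, 0.05, -0.0], [-0.0, -0.0, -1.0]]
ft_force: [-0.4, 0.0, -0.6]
finger_gap: 17.7
grasp_force: 30.0
```

Request:
play_rows --pt "0 1 0 0 0 0" --pt "0 2 0 0 0 0" --pt "0 3 0 0 0 0" --pt "0 3 0 0 0 0" --pt "0 3 0 0 0 0"

```text
t: 6.9
eef_pos: [453.3, -66.4, 62.9]
ee_rot: [[-0.05, 0.999, -0.0], [0.999, 0.05, -0.0], [-0.0, -0.0, -1.0]]
ft_force: [-0.1, 0.2, -1.4]
finger_gap: 17.3
grasp_force: 30.0
```

```bash
python3 -c "
from tr import *
tr()"
```

```text
t 6.9 tr [ -5.6  -66.25] z 62.91 F [-0.05  0.24] -1.36 tq [ 0.01 -0.04  0.02]
```

Request:
play_rows --pt "0 0.7 0 0 0 0" --pt "0 1.4 0 0 0 0" --pt "0 2 0 0 0 0" --pt "0 2 0 0 0 0"

```text
t: 7.3
eef_pos: [454.8, -66.4, 62.8]
ee_rot: [[-0.05, 0.999, -0.001], [0.999, 0.05, -0.0], [-0.0, -0.001, -1.0]]
ft_force: [-3.4, 0.1, 0.0]
finger_gap: 17.7
grasp_force: 30.0
```

Request:
play_rows --pt "0 0.5 0 0 0 0" --pt "0 1 0 0 0 0" --pt "0 1 0 0 0 0"

```text
t: 7.6
eef_pos: [455.8, -66.3, 62.8]
ee_rot: [[-0.05, 0.999, -0.001], [0.999, 0.05, -0.0], [-0.0, -0.001, -1.0]]
ft_force: [-3.4, -0.1, 1.1]
finger_gap: 17.6
grasp_force: 30.0
```

Request:
play_rows --pt "0 0.5 0 0 0 0" --pt "0 1 0 0 0 0" --pt "0 1 0 0 0 0"

```text
t: 7.9
eef_pos: [456.8, -66.2, 62.8]
ee_rot: [[-0.05, 0.999, -0.001], [0.999, 0.05, -0.0], [-0.0, -0.001, -1.0]]
ft_force: [-5.1, 0.6, 0.9]
finger_gap: 17.5
grasp_force: 30.0
```

```bash
cat > avg.py <<'E'
from tr import *
F=[]
for _ in range(6):
    optics.get_image('wrist'); d,f=tr(verbose=0); F.append(f)
tr(); F=np.array(F); print(F.mean(0),F.std(0),'comp',(-F.mean(0)[0]-1.5)/1.5)
E
python3 avg.py
```

```text
t 8.2 tr [ -2.08 -66.24] z 62.79 F [-5.32 -0.06] 1.56 tq [-0.05  1.27  0.04]
[-5.21344173  0.23164929] [0.44765855 0.44850293] comp 2.4756278211974663
```

```bash
cat > nx.py <<'E'
import sys
from tr import *
# args: skew, step per row, target comp, estimated comp now
sk,st,tgt,now=map(float,sys.argv[1:5]); d,f=tr()
y0,x0=d[1],d[0]; print('rows',[[round(st*i,1),round(float(centre(y0+st*i,sk)-centre(y0,sk))+(tgt-now)*min(1,i/3),2)] for i in range(1,6)],'off',x0-centre(y0,sk))
E
python3 nx.py .14 2.4 3 2.5; python3 nx.py .18 2.4 3 2.5
```

```text
t 8.2 tr [ -2.08 -66.24] z 62.79 F [-5.32 -0.06] 1.56 tq [-0.05  1.27  0.04]
rows [[2.4, -0.17], [4.8, -0.35], [7.2, -0.67], [9.6, -1.38], [12.0, -2.28]] off 1.8016335184467795
t 8.2 tr [ -2.08 -66.24] z 62.79 F [-5.32 -0.06] 1.56 tq [-0.05  1.27  0.04]
rows [[2.4, -0.27], [4.8, -0.66], [7.2, -1.27], [9.6, -2.26], [12.0, -3.42]] off 1.9479486954835172
```

Request:
play_rows --pt "2.4 -0.2 0 0 0 0" --pt "4.8 -0.3 0 0 0 0" --pt "7.2 -0.6 0 0 0 0" --pt "9.6 -1.2 0 0 0 0" --pt "12.0 -2.0 0 0 0 0"

```text
t: 8.7
eef_pos: [454.0, -55.9, 62.6]
ee_rot: [[-0.049, 0.999, -0.002], [0.999, 0.049, -0.002], [-0.002, -0.002, -1.0]]
ft_force: [-4.2, -5.7, -0.5]
finger_gap: 17.6
grasp_force: 30.0
```

```bash
python3 avg.py; python3 nx.py .14 2.4 3 3
```

```text
t 9.0 tr [ -4.57 -55.11] z 62.59 F [-5.62 -2.52] -0.7 tq [-0.73  1.22 -0.01]
[-5.53032397 -2.74886309] [0.21914572 0.43462675] comp 2.6868826456933994
t 9.0 tr [ -4.57 -55.11] z 62.59 F [-5.62 -2.52] -0.7 tq [-0.73  1.22 -0.01]
rows [[2.4, -1.01], [4.8, -2.16], [7.2, -3.39], [9.6, -4.65], [12.0, -5.89]] off 1.756884777491302
```

Request:
play_rows --pt "2.4 -0.9 0 0 0 0" --pt "4.8 -2.0 0 0 0 0" --pt "7.2 -3.2 0 0 0 0" --pt "9.6 -4.5 0 0 0 0" --pt "12.0 -5.7 0 0 0 0"

```text
t: 9.5
eef_pos: [447.9, -44.9, 62.7]
ee_rot: [[-0.048, 0.999, -0.001], [0.999, 0.048, -0.003], [-0.003, -0.001, -1.0]]
ft_force: [-2.8, -8.1, -0.8]
finger_gap: 17.7
grasp_force: 30.0
```

```bash
python3 avg.py; python3 nx.py .14 2.4 3 3
```

```text
t 9.8 tr [-10.13 -43.45] z 62.66 F [-5.64 -4.26] 1.0 tq [-1.09  1.19  0.02]
[-5.07389418 -4.22107416] [0.29320999 0.3777748 ] comp 2.3825961205012836
t 9.8 tr [-10.13 -43.45] z 62.66 F [-5.64 -4.26] 1.0 tq [-1.09  1.19  0.02]
rows [[2.4, -1.19], [4.8, -2.28], [7.2, -3.24], [9.6, -4.05], [12.0, -4.69]] off 1.9088293149091005
```

Request:
play_rows --pt "2 -0.2 0 0 0 0" --pt "4 -1.1 0 0 0 0" --pt "6 -1.9 0 0 0 0" --pt "8 -2.7 0 0 0 0" --pt "10 -3.4 0 0 0 0"

```text
t: 10.3
eef_pos: [443.6, -35.0, 62.6]
ee_rot: [[-0.048, 0.999, -0.002], [0.999, 0.048, -0.003], [-0.003, -0.002, -1.0]]
ft_force: [-5.5, -7.0, -1.3]
finger_gap: 17.2
grasp_force: 30.0
```

```bash
python3 avg.py; python3 nx.py .14 2 3 3
```

```text
t 10.6 tr [-13.83 -33.28] z 62.56 F [-5.6  -3.58] 0.31 tq [-0.97  1.28 -0.01]
[-5.5085049  -3.44069112] [0.60608336 0.3039634 ] comp 2.6723366016679524
t 10.6 tr [-13.83 -33.28] z 62.56 F [-5.6  -3.58] 0.31 tq [-0.97  1.28 -0.01]
rows [[2.0, -0.51], [4.0, -0.91], [6.0, -1.19], [8.0, -1.35], [10.0, -1.41]] off 2.421976731189094
```

Request:
play_rows --pt "2 -0.2 0 0 0 0" --pt "4 -0.6 0 0 0 0" --pt "6 -0.9 0 0 0 0" --pt "8 -1.1 0 0 0 0" --pt "10 -1.1 0 0 0 0"

```text
t: 11.1
eef_pos: [441.7, -24.5, 62.5]
ee_rot: [[-0.049, 0.999, -0.003], [0.999, 0.049, -0.002], [-0.002, -0.003, -1.0]]
ft_force: [-5.6, -5.8, 0.2]
finger_gap: 17.1
grasp_force: 30.0
```

```bash
python3 avg.py; python3 nx.py .14 2.4 3 3
```

```text
t 11.4 tr [-15.14 -22.94] z 62.48 F [-5.3  -2.29] -1.28 tq [-0.67  1.43  0.  ]
[-5.56077669 -2.61604343] [0.42183837 0.46138408] comp 2.7071844568935712
t 11.4 tr [-15.14 -22.94] z 62.48 F [-5.3  -2.29] -1.28 tq [-0.67  1.43  0.  ]
rows [[2.4, 0.08], [4.8, 0.29], [7.2, 0.63], [9.6, 1.06], [12.0, 1.56]] off 2.529292968551763
```

Request:
play_rows --pt "2.4 0.1 0 0 0 0" --pt "4.8 0.3 0 0 0 0" --pt "7.2 0.7 0 0 0 0" --pt "9.6 1.1 0 0 0 0" --pt "12 1.6 0 0 0 0"

```text
t: 11.9
eef_pos: [442.3, -11.9, 62.4]
ee_rot: [[-0.049, 0.999, -0.003], [0.999, 0.049, -0.002], [-0.002, -0.003, -1.0]]
ft_force: [-6.2, -3.8, -0.4]
finger_gap: 17.5
grasp_force: 30.0
```

```bash
python3 avg.py; python3 nx.py .14 2.4 3 3
```

```text
t 12.2 tr [-13.77 -10.35] z 62.37 F [-6.88  0.9 ] -1.21 tq [-0.13  1.59 -0.03]
[-6.92690686 -0.01154095] [0.27010546 0.44908741] comp 3.6179379059737826
t 12.2 tr [-13.77 -10.35] z 62.37 F [-6.88  0.9 ] -1.21 tq [-0.13  1.59 -0.03]
rows [[2.4, 0.58], [4.8, 1.19], [7.2, 1.8], [9.6, 2.38], [12.0, 2.92]] off 2.1908890150563476
```

```bash
python3 nx.py .165 2.4 2.8 3.5
```

```text
t 12.2 tr [-13.77 -10.35] z 62.37 F [-6.88  0.9 ] -1.21 tq [-0.13  1.59 -0.03]
rows [[2.4, 0.3], [4.8, 0.62], [7.2, 0.92], [9.6, 1.42], [12.0, 1.84]] off 3.1364824088919345
```

Request:
play_rows --pt "2.4 0.3 0 0 0 0" --pt "4.8 0.6 0 0 0 0" --pt "7.2 0.9 0 0 0 0" --pt "9.6 1.4 0 0 0 0" --pt "12 1.8 0 0 0 0"

```text
t: 12.7
eef_pos: [443.9, 0.5, 62.4]
ee_rot: [[-0.049, 0.999, -0.002], [0.999, 0.049, -0.001], [-0.001, -0.003, -1.0]]
ft_force: [-5.2, -3.7, -0.8]
finger_gap: 17.2
grasp_force: 30.0
```

```bash
python3 avg.py; python3 nx.py .165 2 3 3;python3 nx.py .15 2 3 3
```

```text
t 13.0 tr [-11.54   1.81] z 62.5 F [-5.5   0.71] -0.88 tq [ 0.03  1.36 -0.07]
[-6.06780326  0.32817019] [0.43531333 0.40647407] comp 3.0452021752715575
t 13.0 tr [-11.54   1.81] z 62.5 F [-5.5   0.71] -0.88 tq [ 0.03  1.36 -0.07]
rows [[2.0, 0.28], [4.0, 0.47], [6.0, 0.56], [8.0, 0.53], [10.0, 0.38]] off 2.8016832856897107
t 13.0 tr [-11.54   1.81] z 62.5 F [-5.5   0.71] -0.88 tq [ 0.03  1.36 -0.07]
rows [[2.0, 0.34], [4.0, 0.6], [6.0, 0.77], [8.0, 0.83], [10.0, 0.76]] off 1.9967800063004493
```

Request:
play_rows --pt "2 0.3 0 0 0 0" --pt "4 0.5 0 0 0 0" --pt "6 0.6 0 0 0 0" --pt "8 0.6 0 0 0 0" --pt "10 0.5 0 0 0 0"

```text
t: 13.5
eef_pos: [444.3, 10.4, 62.6]
ee_rot: [[-0.049, 0.999, -0.002], [0.999, 0.049, -0.001], [-0.001, -0.002, -1.0]]
ft_force: [-4.8, -3.1, -1.3]
finger_gap: 17.6
grasp_force: 30.0
```

```bash
python3 avg.py; python3 nx.py .165 2 3 3;python3 nx.py .15 2 3 3
```

```text
t 13.8 tr [-10.81  11.48] z 62.56 F [-5.66 -0.19] -0.69 tq [-0.36  1.22 -0.02]
[-5.25941056 -1.0867785 ] [0.35224211 0.55772656] comp 2.506273709277622
t 13.8 tr [-10.81  11.48] z 62.56 F [-5.66 -0.19] -0.69 tq [-0.36  1.22 -0.02]
rows [[2.0, -0.27], [4.0, -0.7], [6.0, -1.27], [8.0, -1.99], [10.0, -2.83]] off 3.123796102809745
t 13.8 tr [-10.81  11.48] z 62.56 F [-5.66 -0.19] -0.69 tq [-0.36  1.22 -0.02]
rows [[2.0, -0.18], [4.0, -0.51], [6.0, -0.98], [8.0, -1.6], [10.0, -2.36]] off 1.9525880009703602
```

Request:
play_rows --pt "2 0.2 0 0 0 0" --pt "4 0 0 0 0 0" --pt "6 -0.5 0 0 0 0" --pt "8 -1.2 0 0 0 0" --pt "10 -1.9 0 0 0 0"

```text
t: 14.3
eef_pos: [442.3, 19.8, 62.6]
ee_rot: [[-0.049, 0.999, -0.001], [0.999, 0.049, -0.002], [-0.002, -0.001, -1.0]]
ft_force: [-2.8, -6.5, -1.1]
finger_gap: 17.5
grasp_force: 30.0
```

```bash
python3 avg.py; python3 nx.py .165 2 3 3;python3 nx.py .15 2 3 3
```

```text
t 14.6 tr [-12.49  20.99] z 62.65 F [-4.34 -2.53] -0.15 tq [-0.87  1.07 -0.02]
[-4.21683761 -2.89725352] [0.58897682 0.52703504] comp 1.8112250757742807
t 14.6 tr [-12.49  20.99] z 62.65 F [-4.34 -2.53] -0.15 tq [-0.87  1.07 -0.02]
rows [[2.0, -0.92], [4.0, -1.92], [6.0, -2.96], [8.0, -4.02], [10.0, -5.06]] off 4.050840002418198
t 14.6 tr [-12.49  20.99] z 62.65 F [-4.34 -2.53] -0.15 tq [-0.87  1.07 -0.02]
rows [[2.0, -0.84], [4.0, -1.77], [6.0, -2.76], [8.0, -3.77], [10.0, -4.78]] off 2.4291001176495737
```

Request:
play_rows --pt "0 1.2 0 0 0 0" --pt "0.5 1.2 0 0 0 0" --pt "2.5 0.5 0 0 0 0" --pt "4.5 -0.4 0 0 0 0" --pt "6.5 -1.4 0 0 0 0"

```text
t: 15.1
eef_pos: [440.2, 25.4, 62.5]
ee_rot: [[-0.048, 0.999, -0.002], [0.999, 0.048, -0.003], [-0.003, -0.002, -1.0]]
ft_force: [-4.5, -8.1, 0.5]
finger_gap: 17.0
grasp_force: 30.0
```

```bash
python3 avg.py; python3 nx.py .14 2 3 3;python3 nx.py .15 2 3 3
```

```text
t 15.4 tr [-14.36  26.8 ] z 62.51 F [-5.43 -6.41] -0.32 tq [-1.42  1.17  0.02]
[-5.40151762 -5.43772733] [0.7314339  0.61473386] comp 2.6010117498223377
t 15.4 tr [-14.36  26.8 ] z 62.51 F [-5.43 -6.41] -0.32 tq [-1.42  1.17  0.02]
rows [[2.0, -0.98], [4.0, -1.98], [6.0, -2.95], [8.0, -3.87], [10.0, -4.73]] off 2.0258991435190374
t 15.4 tr [-14.36  26.8 ] z 62.51 F [-5.43 -6.41] -0.32 tq [-1.42  1.17  0.02]
rows [[2.0, -1.01], [4.0, -2.03], [6.0, -3.01], [8.0, -3.94], [10.0, -4.79]] off 3.219950996003444
```

Request:
play_rows --pt "1 0.4 0 0 0 0" --pt "3 -0.6 0 0 0 0" --pt "5 -1.6 0 0 0 0" --pt "7 -2.6 0 0 0 0" --pt "9 -3.6 0 0 0 0"

```text
t: 15.9
eef_pos: [435.8, 34.0, 62.4]
ee_rot: [[-0.048, 0.999, -0.003], [0.999, 0.048, -0.003], [-0.003, -0.003, -1.0]]
ft_force: [-4.5, -7.3, -0.9]
finger_gap: 17.4
grasp_force: 30.0
```

```bash
python3 avg.py; python3 nx.py .14 2 3 3;python3 nx.py .15 2 3 3
```

```text
t 16.2 tr [-18.21  35.94] z 62.43 F [-5.56 -3.86] -1.01 tq [-1.19  1.32 -0.08]
[-5.56132742 -4.19082993] [0.32624047 0.46200395] comp 2.7075516162782907
t 16.2 tr [-18.21  35.94] z 62.43 F [-5.56 -3.86] -1.01 tq [-1.19  1.32 -0.08]
rows [[2.0, -0.81], [4.0, -1.52], [6.0, -2.12], [8.0, -2.6], [10.0, -2.98]] off 2.544796442517729
t 16.2 tr [-18.21  35.94] z 62.43 F [-5.56 -3.86] -1.01 tq [-1.19  1.32 -0.08]
rows [[2.0, -0.8], [4.0, -1.49], [6.0, -2.08], [8.0, -2.55], [10.0, -2.9]] off 3.805272989320386
```

Request:
play_rows --pt "1 0.2 0 0 0 0" --pt "3 -0.7 0 0 0 0" --pt "5 -1.4 0 0 0 0" --pt "7 -2.0 0 0 0 0" --pt "9 -2.5 0 0 0 0"

```text
t: 16.7
eef_pos: [432.6, 43.1, 62.3]
ee_rot: [[-0.048, 0.999, -0.003], [0.999, 0.048, -0.003], [-0.003, -0.003, -1.0]]
ft_force: [-3.8, -6.2, -1.4]
finger_gap: 17.5
grasp_force: 30.0
```

```bash
python3 avg.py; python3 nx.py .14 1 3 3
```

```text
t 17.0 tr [-20.95  45.04] z 62.36 F [-6.35 -3.94] -1.61 tq [-1.14  1.45  0.01]
[-6.39263929 -3.76637217] [0.26675922 0.27391206] comp 3.261759525346019
t 17.0 tr [-20.95  45.04] z 62.36 F [-6.35 -3.94] -1.61 tq [-1.14  1.45  0.01]
rows [[1.0, -0.17], [2.0, -0.31], [3.0, -0.45], [4.0, -0.59], [5.0, -0.73]] off 2.627284591144825
```

Request:
play_rows --pt "1 -0.1 0 0 0 0" --pt "2 -0.3 0 0 0 0" --pt "3 -0.4 0 0 0 0" --pt "3 -0.4 0 0 0 0"

```text
t: 17.4
eef_pos: [432.0, 46.9, 62.4]
ee_rot: [[-0.049, 0.999, -0.003], [0.999, 0.049, -0.002], [-0.002, -0.003, -1.0]]
ft_force: [-6.6, -4.2, -1.2]
finger_gap: 17.5
grasp_force: 30.0
```

```bash
python3 avg.py; python3 nx.py .14 1 3 3
```

```text
t 17.7 tr [-21.31  48.03] z 62.36 F [-6.24 -3.88] -1.12 tq [-1.11  1.41 -0.04]
[-6.21162318 -4.31819167] [0.33678459 0.25186805] comp 3.141082120582364
t 17.7 tr [-21.31  48.03] z 62.36 F [-6.24 -3.88] -1.12 tq [-1.11  1.41 -0.04]
rows [[1.0, -0.14], [2.0, -0.28], [3.0, -0.42], [4.0, -0.56], [5.0, -0.7]] off 2.7181185957622347
```

Request:
play_rows --pt "0.7 -0.1 0 0 0 0" --pt "1.4 -0.2 0 0 0 0" --pt "2 -0.3 0 0 0 0" --pt "2 -0.3 0 0 0 0"

```text
t: 18.1
eef_pos: [431.7, 48.2, 62.3]
ee_rot: [[-0.049, 0.999, -0.003], [0.999, 0.049, -0.003], [-0.003, -0.003, -1.0]]
ft_force: [-4.5, -6.6, -0.6]
finger_gap: 17.8
grasp_force: 30.0
```

```bash
python3 avg.py
```

```text
t 18.4 tr [-21.56  49.25] z 62.34 F [-5.36 -6.87] -1.08 tq [-1.85  1.19  0.05]
[-5.71537447 -7.05117803] [0.56454706 0.58727035] comp 2.8102496453806314
```

Request:
play_rows --pt "-1 0 0 0 0 0" --pt "-2 -3 0 0 0 0" --pt "-2.5 -10 0 0 0 0" --pt "-2.5 -15 0 0 0 0" --pt "-2.5 -15 -10 0 0 0"

```text
t: 18.9
eef_pos: [417.4, 47.1, 72.8]
ee_rot: [[-0.05, 0.999, -0.001], [0.999, 0.05, 0.0], [0.0, -0.001, -1.0]]
ft_force: [0.7, -0.7, -0.7]
finger_gap: 17.7
grasp_force: 30.0
```

Request:
play_rows --pt "0 0 -30 0 0 0" --pt "0 0 -50 0 0 0" --pt "0 0 -50 0 0 0" --pt "0 0 -50 0 0 0"

```text
t: 19.3
eef_pos: [418.8, 47.4, 123.5]
ee_rot: [[-0.05, 0.999, 0.002], [0.999, 0.05, 0.0], [0.0, 0.002, -1.0]]
ft_force: [0.3, 0.0, -1.3]
finger_gap: 17.5
grasp_force: 30.0
```

```bash
python3 - <<'E'
from tr import *
tr();im=snap('top','t5.png');w=snap('wrist','w5.png');sd=snap('side','s5.png');tr()
a=cv2.resize(im[170:260,280:390],None,fx=3.6,fy=3.6,interpolation=cv2.INTER_CUBIC)
b=cv2.resize(w[150:280,240:400],None,fx=2.4,fy=2.4,interpolation=cv2.INTER_CUBIC)
c=cv2.resize(sd[160:260,240:370],None,fx=3,fy=2.5,interpolation=cv2.INTER_CUBIC)
o=np.zeros((600,800,3),np.uint8)
for p,(y,x) in((a,(0,0)),(b,(0,400)),(c,(340,0))): o[y:y+p.shape[0],x:x+p.shape[1]]=p
cv2.imwrite('pics/m5.png',o[:,:,::-1]); print(a.shape,b.shape)
E
```

```text
t 19.3 tr [-34.52  49.1 ] z 123.53 F [0.28 0.03] -1.26 tq [-0.02 -0.04 -0.03]
t 19.45 tr [-35.58  48.8 ] z 122.32 F [ 0.03 -0.3 ] -1.09 tq [-0.06 -0.08  0.03]
(324, 396, 3) (312, 384, 3)
```

View pics/m5.png

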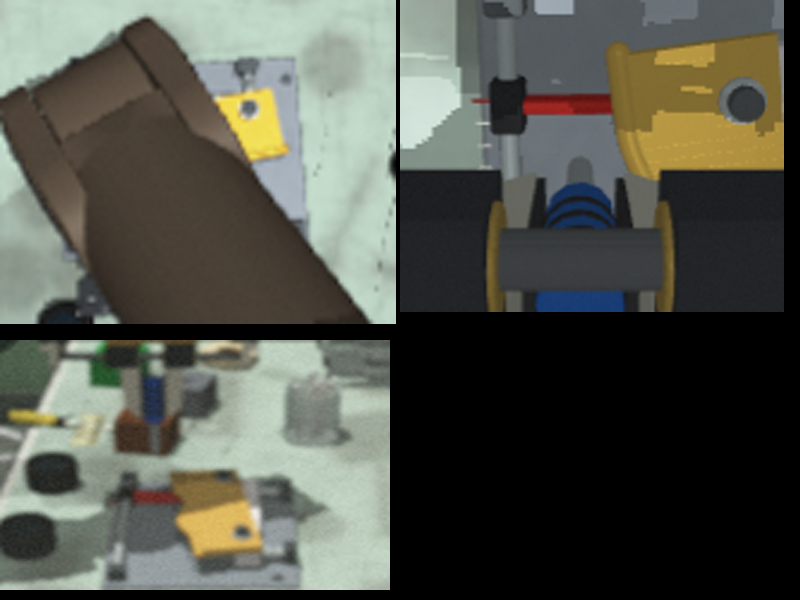

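```bash
python3 - <<'E'
from tr import *
X=at('wrist',308.7,193.3,24); c,n=np.cos(P[2]),np.sin(P[2]); d=X[:2]-P[:2]; print('bar y',-n*d[0]+c*d[1])
s=arm.sense();R=np.array(s['ee_rot']);print(s['eef_pos'],R.T@([421.4,313.5,115]-s['eef_pos']))
E
```

```text
bar y 53.89569643942115
[417.722594    47.01262541 122.31994302] [265.96733103  17.04139017   7.32089761]
```

Request:
play_rows --pt "50 4 0 0 0 0" --pt "100 8 0 0 0 0" --pt "150 12 0 0 0 0" --pt "200 16 2 0 0 0" --pt "240 17 4 0 0 0"

```text
t: 19.95
eef_pos: [422.6, 290.5, 118.1]
ee_rot: [[-0.051, 0.999, -0.001], [0.999, 0.051, 0.001], [0.001, -0.001, -1.0]]
ft_force: [0.5, -0.9, -0.8]
finger_gap: 17.2
grasp_force: 30.0
```

Request:
play_rows --pt "20 0 0 0 0 0" --pt "26 0 0 0 0 0" --pt "26 0 0 0 0 0" --pt "26 0 0 0 0 0"

```text
t: 20.35
eef_pos: [422.0, 311.9, 118.3]
ee_rot: [[-0.049, 0.999, -0.001], [0.999, 0.049, -0.002], [-0.002, -0.001, -1.0]]
ft_force: [-0.3, 0.5, -1.1]
finger_gap: 17.3
grasp_force: 30.0
```

```bash
python3 - <<'E'
from tr import *
optics.get_image('wrist');optics.get_image('wrist');optics.get_image('wrist');optics.get_image('wrist')
w=snap('wrist','w6.png'); s=arm.sense();R=np.array(s['ee_rot']);print(s['t'],s['eef_pos'],R.T@([421.5,313.6,51.3]-s['eef_pos']))
cv2.imwrite('pics/w6c.png',cv2.resize(w[100:280,220:420,::-1],None,fx=3,fy=3,interpolation=cv2.INTER_CUBIC))
E
```

```text
20.6 [422.33165941 312.42061493 118.95613489] [ 1.2538463  -0.78901687 67.65530664]
```

View pics/w6c.png

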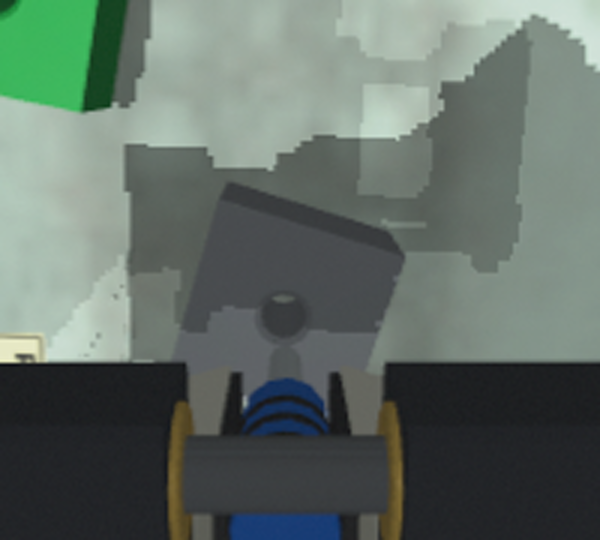

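```bash
python3 - <<'E'
from tr import *
print('hole',at('wrist',314.7,204.8,44),'tip',at('wrist',315,218.5,71))
E
```

```text
hole [422.37175415 312.75031961  44.        ] tip [422.78728403 309.30875808  71.        ]
```

Request:
play_rows --pt "1.5 -0.4 0 0 0 0" --pt "1.5 -0.4 10 0 0 0" --pt "1.5 -0.4 20 0 0 0" --pt "1.5 -0.4 26 0 0 0" --pt "1.5 -0.4 32 0 0 0"

```text
t: 21.1
eef_pos: [421.1, 314.8, 85.9]
ee_rot: [[-0.05, 0.999, -0.001], [0.999, 0.05, -0.001], [-0.001, -0.001, -1.0]]
ft_force: [-0.0, 0.4, -0.1]
finger_gap: 17.5
grasp_force: 30.0
```

Request:
play_rows --pt "0 0 5 0 0 0" --pt "0 0 10 0 0 0" --pt "0 0 14 0 0 0" --pt "0 0 14 0 0 0"

```text
t: 21.5
eef_pos: [421.3, 314.8, 72.4]
ee_rot: [[-0.05, 0.999, -0.001], [0.999, 0.05, -0.0], [-0.0, -0.001, -1.0]]
ft_force: [-0.9, 0.3, -0.3]
finger_gap: 17.5
grasp_force: 30.0
```

Request:
play_rows --pt "-0.6 0 6 0 0 0" --pt "-0.6 0 12 0 0 0" --pt "-0.6 0 17 0 0 0" --pt "-0.6 0 20 0 0 0" --pt "-0.6 0 20 0 0 0"

```text
t: 22.0
eef_pos: [421.2, 314.2, 52.4]
ee_rot: [[-0.05, 0.999, -0.001], [0.999, 0.05, -0.001], [-0.001, -0.001, -1.0]]
ft_force: [-0.5, -0.5, -0.2]
finger_gap: 17.4
grasp_force: 30.0
```

Request:
play_rows --pt "0 0 1 0 0 0" --pt "0 0 1 0 0 0"

```text
t: 22.2
eef_pos: [421.5, 314.5, 52.0]
ee_rot: [[-0.05, 0.999, 0.0], [0.999, 0.05, 0.0], [0.0, 0.0, -1.0]]
ft_force: [0.3, -0.6, -0.2]
finger_gap: 17.2
grasp_force: 30.0
```

Request:
play_rows --pt "0 0 0 0 0 0" --pt "0 0 0 0 0 0" --pt "0 0 0 0 0 0" --pt "0 0 0 0 0 0" --pt "0 0 0 0 0 0" --grip 46

```text
t: 22.7
eef_pos: [421.5, 314.4, 52.0]
ee_rot: [[-0.05, 0.999, 0.0], [0.999, 0.05, 0.0], [0.0, 0.0, -1.0]]
ft_force: [0.8, 0.1, -0.2]
finger_gap: 45.5
grasp_force: 0.0
```

Request:
play_rows --pt "0 0 0 0 0 0" --pt "0 0 -20 0 0 0" --pt "0 0 -50 0 0 0" --pt "-30 0 -70 0 0 0" --pt "-60 0 -80 0 0 0"

```text
t: 23.2
eef_pos: [424.9, 255.3, 133.7]
ee_rot: [[-0.052, 0.999, 0.002], [0.999, 0.052, 0.002], [0.002, 0.002, -1.0]]
ft_force: [0.5, -0.6, -0.7]
finger_gap: 46.0
grasp_force: 0.0
```

```bash
python3 - <<'E'
from tr import *
for _ in range(5): optics.get_image('wrist')
w=snap('wrist','w7.png'); s=arm.sense();print(s['t'],s['eef_pos'],s['finger_gap'])
cv2.imwrite('pics/w7c.png',cv2.resize(w[40:280,180:460,::-1],None,fx=2.4,fy=2.4,interpolation=cv2.INTER_CUBIC))
E
```

```text
23.5 [424.26898151 255.20002602 131.74924417] 45.957437803346785
```

View pics/w7c.png

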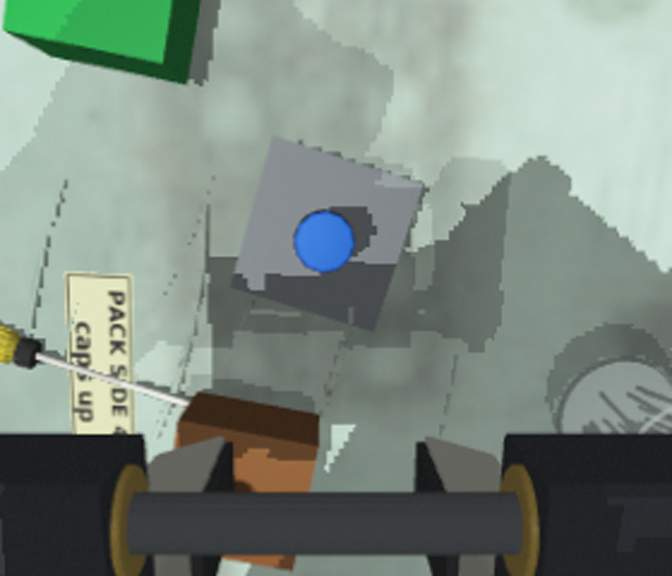

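```bash
python3 -c "
from rig import job
print(job.finish_job())"
```

```text
the job is handed in; nothing more can be done
None
```

The trace is done and the job is handed in: I ran the stylus along the whole edge with the carriage pushed back about 1.8–3.6 mm at each pause (force readings; about 1.1 mm at the lowest while moving), pushed the rider to its far stop, and set the stylus back upright in its stand; the hand-in returned no verdict.

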